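# Seat the keyed filter cell on the photometer's mount and hold it home

## Task

Fit the filter cell to the photometer: pick up the tall knurled collar with the window in its top, set it over the upright barrel of the filter mount, and turn it until you feel the keyways hidden in its bore drop over the barrel's pins. Then push it fully home against the sprung ring and finish like that, still gripping the collar and holding it pushed down, so that the clamp screw can be tightened; leave the dust cap, the vials and the box of cuvettes where they stand.

Things in the scene. Friction and masses are not known exactly. Their poses are not given: they have to be found in the camera images.
- filter_cell: The part to fit: round aluminium collar, 50 mm in diameter, 44 mm high, knurled side, round window in its closed top, open underside, 100 to 190 g; stands upright and loose on the worktop, left or right of the photometer. Origin: centre of the underside; z up along its axis. Inside, a 32 mm bore through the lowest 14 mm; above that 41 mm wide up to the inner top, 38 mm above the underside.
- cell_grip (a point): On the filter cell's axis, 30 mm above its underside: a good height for the finger pads, gripping across the 50 mm from above. The lowest 14 mm of the bore has three keyways, about 9 mm wide, 120 degrees apart, running straight up from the underside; they cannot be seen from above and their directions in the cell's axes are not given.
- photometer: The instrument, fixed: white case, 200 mm deep (x) by 260 mm wide (y), flat deck 58 mm above the worktop, sloping front panel with keys and display towards the robot, closed black cuvette cover (71 mm high) on the left of the deck, filter mount on the right. Origin: centre of its underside; x to its back, y to its left.
- filter_mount (a point): On the axis of the filter mount, where the centre of the cell's underside is when fully home, 69 mm above the worktop; axes as the photometer's. The mount is a flange 62 mm wide, its top 3 mm below this point, with an upright barrel 30 mm in diameter that reaches 38 mm above this point; its top 5 mm tapers to 24 mm.
- mount_pins (a point): On the same axis, 12 mm above point filter_mount: the height of the tops of three 4 mm round pins that stick out sideways from the barrel to 19 mm radius, 120 degrees apart. Their directions differ every time and are not given (this point's axes are the photometer's). A cell not aligned stops here on the pins; turned 120 degrees one way it surely meets a fit, which takes it within about 7 degrees.
- seat_ring (a joint): Sprung steel ring, 47 mm wide, round the foot of the barrel, in m: 0 when up (top 5 mm above point filter_mount, so that a cell passing the pins drops 7 mm before it meets it), growing downward; 3 N start it, 6 N hold it at 0.005, where the cell's inner top meets the barrel's end, a hard stop: fully home. Let go, the cell is lifted 5 mm.
- dust_cap: Bystander: the mount's flat black dust cap, 50 mm in diameter and 20 mm high, loose on the worktop on the other side of the photometer from the filter cell. Origin: centre of its underside.
- cuvette_box: Bystander: loose cardboard box of cuvettes, 90 x 60 x 45 mm, right of the photometer towards the back. Origin: centre of its underside.
- control_vial: Bystander: loose white vial with a screw cap, 24 mm wide and 50 mm high, to the right. Origin: centre of its underside.
- control_vial2: Bystander: another such vial, to the left. Origin: centre of its underside.
There are look-alikes about, which are no part of the job. Leave any blue or green look-alike of the filter_cell alone.

How it is judged:
By the outcome, as a careful person would: the job done as asked, in the order asked, and still so for the second after the job is handed in, while the arm keeps its last pose, push and grip.
It also fails if it takes over 58 s, if anything falls off the work surface, if the arm or the gripper's body presses on something with over 40 N, if the wrist force passes 120 N, or if a joint passes its speed limit or range.

## Robot

A 6-joint arm with a two-finger parallel gripper is mounted at the origin on a cart in front of the work surface, level with it; the furniture and walls round the work are solid. World frame = base frame: x ahead of the robot, y to its left, z up, the work surface at z = 0. Lengths are in m, angles in rad, forces in N, time in s.
With the tool pointing down it reaches from about 0.25 to 0.775 m from the base axis. Payload 8.9 kg.
Tool frame: the origin (TCP) lies at the very end of the fingers, on their centre line; the grasp point (between the pads) lies env.grip_depth behind it (env.grip_depth is the distance from the TCP to the grasp point, in m); z points along the fingers, y is the line along which they close (so a half turn about z gives the same grasp; the last joint's range is limited). The gripper opens to 85 mm and grips with 20 to 120 N. Pads are 22 mm wide; open, the fingers measure 114 mm over their backs; the gripper's body (76 mm by 85 mm) begins 54 mm behind the grasp point. The pads swing forward as they close: fully open they stand 13 mm farther back than shut.
Start: joints at [-1.43, 0.291, -0.153, 1.127, 0, 1.431], TCP at [0.145, -0.505, 0.231] pointing down, gripper open.
Joint ranges: [-2.52, 2.52], [-0.91, 1.74], [-1.3, 1.37], [-1.96, 2.02], [-1.52, 1.47], [-3.14, 3.14]. Speed limits (rad/s): [2.22, 2.22, 2.79, 3.14, 3.14, 3.14].

## Interface

Orientations are given as a rotation vector (axis times angle).
In Python, from cell import env gives the robot as it stands. The module is installed in compiled form; this text tells all that it offers.
- The arm moves only by the tool arm_command, never from a script. Its argument "plan" is a list that holds one entry, the list of rows, each a list of 7 numbers: the shift along the tool's x, y, z in shares of 100 cm (1.0 is 100 cm), then the turn, a rotation vector about the tool's x, y, z in fractions of the full range, 1 being 4 rad, then the opening, from 0 (shut) to 1 (fully open). In form: [[[tx, ty, tz, ax, ay, az, jaw], ...]]. A call has 1 to 5 rows; each row is the pose to reach, as a shift and turn from the pose commanded when the call began, along the tool's axes at that moment; what a row does not reach only later rows make up. A row lasts 1/8 s, in which the tool goes at most 62.5 mm and 10.7 degrees, less where a joint would pass 70% of its speed; a pose out of reach is approached as far as the arm can. A call with a gripper value outside its range is refused whole. The fingers move at their own pace and stop on an object; "squeeze" is the grip in N (left out, the last holds). Time passes only in rows, so rows that repeat a pose let the fingers close. It gives the time, the measured TCP pose, the force, the opening and the grip force at its end, in the units of the state.
- env.read_state(): the state, without advancing time (a new reading comes with each control period).
- env.capture(name): name is "scene" or "top"; returns (picture, depth): 480x640x3 uint8, blue, green, red; 480x640 float32, m along the optical axis (not along the pixel's ray), 0 where there is no reading.
- env.camera_params(name): a dict with "intrinsics" (3x3 intrinsics, pixels), "R" (3x3) and "t" (3): a world point X has camera coordinates R X + t. Camera axes: x right, y down, z forward; pixel columns grow to the right and rows downward; lengths in m; the calibration is good to about 2 mm. A picture is of the moment at which its call begins. camera_params takes no time and is no camera call.
- env.finish_job(): hands the job in; it is judged then, once.
The state is a dict: "time": time; "joint_positions": joint angles; "dq": joint speeds; "joint_torque": joint torques, N m; "ee_pos": TCP position; "tcp_rot": TCP orientation; "force": force on the tool from outside, world axes, zero at the start; "moment": the same for the moment, N m; "finger_gap": finger opening in m; "grasp_force": force on a finger pad.
Only numpy, scipy, OpenCV 4.12 (cv2) and the standard library are available. Lean on these libraries where they do the work, as an engineer would, in place of code of your own. Each camera call takes 0.05 s, during which the arm holds its last target. There are 200 camera calls.

## Working session

There is one attempt and no reset: what is moved stays moved. The work goes in short steps, Python scripts to look and compute and a tool call to move; the robot and the scene stay as the last step left them, time stands still between calls to the robot, and variables do not carry over. Pictures are saved under pics/ and viewed, at most 10 in all, crops included, and the job is handed in when it is done.

Besides the shell and the picture viewer there is one more tool, called after "Request:" as name(argument=value, ...) on one line, values as JSON. arm_command: Moves the arm, as the interface text tells. Its arguments: {"type":"object","properties":{"plan":{"type":"array","items":{"type":"array","items":{"type":"array","items":{"type":"number"}}}},"squeeze":{"type":"number"}},"required":["plan"]}

```bash
mkdir -p pics
cat > h.py <<'E'
import numpy as np, cv2
from cell import env
def ray(name,u,v,z):
    p=env.camera_params(name);K=np.array(p["intrinsics"]);R=np.array(p["R"]);t=np.array(p["t"])
    c=-R.T@t; d=R.T@np.linalg.solve(K,[u,v,1]); return c+d*(z-c[2])/d[2]
def cloud(name,dep):
    p=env.camera_params(name);K=np.array(p["intrinsics"]);R=np.array(p["R"]);t=np.array(p["t"])
    v,u=np.mgrid[:480,:640]; q=np.stack([u,v,np.ones_like(u)],-1)@np.linalg.inv(K).T*dep[...,None]
    return (q-t)@R
E
python3 - <<'E'
from h import *
for n in("scene","top"):
    a,d=env.capture(n); cv2.imwrite(f"pics/{n}0.png",a); np.save(f"{n}0.npy",d)
    p=env.camera_params(n);print(n,-np.array(p["R"]).T@p["t"])
s=env.read_state();print(s["time"],s["ee_pos"],s["tcp_rot"],s["finger_gap"],env.grip_depth)
E
```

```text
scene [-0.31688338 -0.81674409  0.72192059]
top [0.3655242 0.0243095 1.356437 ]
0.1 [ 0.14494067 -0.50419899  0.23079329] [-3.10976317e+00 -4.37949503e-01  4.12664076e-06] 0.08564728142005051 0.0187
```

View pics/top0.png

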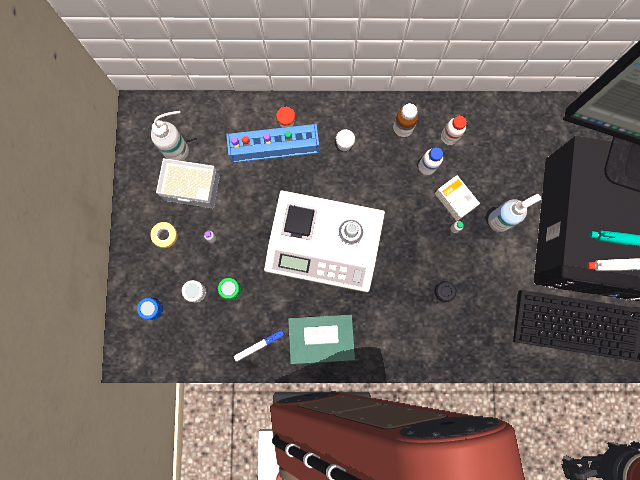

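View pics/scene0.png

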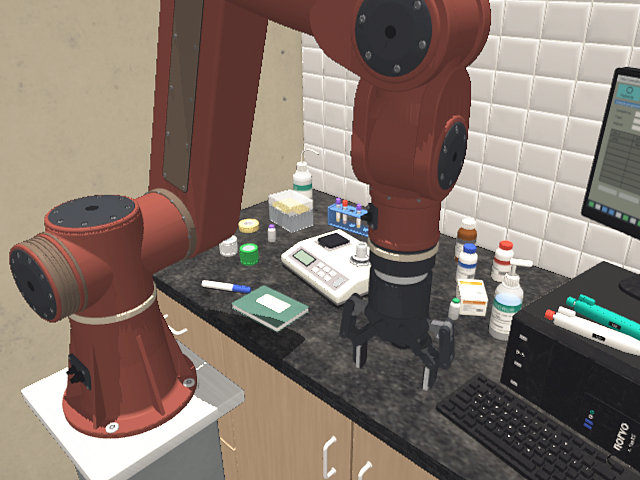

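The top view has these round candidates: grey-white (193,291), blue ring (148,309), green ring (228,288), white (345,140), tape roll (163,235), red cap (285,116), and black dust cap (445,291). The cap is on the right, so the cell is on the left; (193,291) fits best. I'll check it in a crop and measure it.

Run:
```python
from h import *
a=cv2.imread("pics/top0.png");d=np.load("top0.npy");P=cloud("top",d)
c=[cv2.resize(a[y-40:y+40,x-50:x+50],(400,320),interpolation=2) for x,y in((190,295),(350,232))]
s=cv2.imread("pics/scene0.png"); c2=cv2.resize(s[215:285,210:310],(400,280),interpolation=2)
c3=cv2.resize(s[225:295,320:420],(400,280),interpolation=2)
cv2.imwrite("pics/crop1.png",np.vstack([np.hstack(c),np.hstack([c2,c3])]))
for n,(x,y) in dict(cell=(193,291),white=(345,140),blue=(148,309),green=(228,288),mount=(350,232),cap=(445,291)).items():
    w=P[y-22:y+23,x-22:x+23].reshape(-1,3); 
    h=np.percentile(w[:,2],[97])[0]; q=w[(w[:,2]>h-.004)&(w[:,2]<h+.008)]
    print(n,np.round(P[y,x],4),"top",round(h,4),len(q),"mid",np.round((q.min(0)+q.max(0))/2,4),"ext",np.round(np.ptp(q,0),4))
```

```text
cell [0.4785 0.3137 0.0423] top 0.0451 236 mid [0.4808 0.3161 0.0451] ext [0.0479 0.048  0.0079]
white [ 0.8556 -0.051   0.0427] top 0.0448 198 mid [ 0.861  -0.0511  0.0456] ext [0.0476 0.045  0.0095]
blue [0.4358 0.4188 0.0414] top 0.0451 229 mid [0.4381 0.4206 0.0451] ext [0.0474 0.0476 0.008 ]
green [0.4859 0.2309 0.0405] top 0.0453 225 mid [0.4857 0.2304 0.0456] ext [0.0481 0.0483 0.0086]
mount [ 0.6101 -0.0575  0.1044] top 0.1039 85 mid [ 0.6188 -0.0601  0.1056] ext [0.0301 0.0279 0.0113]
cap [ 0.4813 -0.2932  0.0182] top 0.0223 199 mid [ 0.4812 -0.2944  0.0232] ext [0.0441 0.0461 0.0097]
```

View pics/crop1.png

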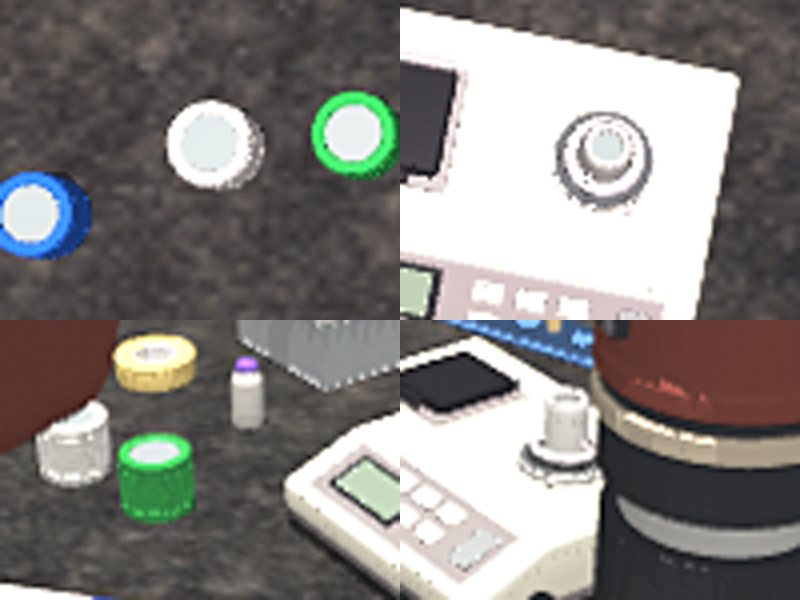

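The crop shows the grey-white knurled collar with its round window at top-view (193,291). The green one (228,288) and blue one (148,309) are look-alikes, and the bare barrel is at about (351,229). I'll pin down the centres and work out the approach.

```bash
cat >> h.py <<'E'
from scipy.spatial.transform import Rotation as Ro
def phi(): 
    x=Ro.from_rotvec(env.read_state()["tcp_rot"]).apply([1,0,0]); return np.degrees(np.arctan2(x[1],x[0]))
def go(p,ph=None):   # tool-axis shift (cm) and az (deg) from the measured pose
    s=env.read_state(); R=Ro.from_rotvec(s["tcp_rot"]); f=phi()
    return np.round(R.inv().apply(np.array(p)-s["ee_pos"])*100,2), 0 if ph is None else np.round(-(ph-f),1)
E
python3 - <<'E'
from h import *
a=cv2.imread("pics/top0.png").astype(int);d=np.load("top0.npy");P=cloud("top",d)
def disc(x,y,r,zlo,zhi,zp,name):
    v,u=np.mgrid[y-r:y+r+1,x-r:x+r+1]; m=(P[v,u,2]>zlo)&(P[v,u,2]<zhi)
    c=[u[m].mean(),v[m].mean()]; (e,_)=cv2.minEnclosingCircle(np.stack([u[m],v[m]],1).astype(np.float32)),0
    p=ray("top",*c,zp); print(name,np.round(c,2),m.sum(),np.round(e,2),np.round(p,4),np.round(ray("top",*e[0],zp),4)); return p
disc(193,291,18,.041,.055,.044,"cell"); disc(351,231,15,.101,.125,.107,"barrel"); disc(351,231,20,.0635,.0755,.07,"flange")
w=P[180:300,260:390]; m=(abs(w[...,2]-.058)<.004).astype(np.uint8); 
r=cv2.minAreaRect(cv2.findNonZero(m)+np.array([260,180],dtype=np.int32)); b=cv2.boxPoints(r); print(b.round(1),[np.round(ray("top",*q,.058),3) for q in b])
print(phi(), go([.481,.316,.15],100), go([.481,.316,.0113],100))
E
```

```text
Traceback (most recent call last):
ValueError: setting an array element with a sequence. The requested array has an inhomogeneous shape after 1 dimensions. The detected shape was (2,) + inhomogeneous part.
```

Run:
```python
from h import *
d=np.load("top0.npy");P=cloud("top",d)
def disc(x,y,r,zlo,zhi,zp,name):
    v,u=np.mgrid[y-r:y+r+1,x-r:x+r+1]; m=(P[v,u,2]>zlo)&(P[v,u,2]<zhi)
    c=[u[m].mean(),v[m].mean()]; e,rad=cv2.minEnclosingCircle(np.stack([u[m],v[m]],1).astype(np.float32))
    print(name,np.round(c,2),m.sum(),np.round(e,2),round(rad,1),np.round(ray("top",*c,zp),4),np.round(ray("top",*e,zp),4))
disc(193,291,18,.041,.055,.044,"cell"); disc(351,231,15,.101,.125,.107,"barrel"); disc(351,231,20,.0635,.0755,.07,"flange")
w=P[180:300,260:390]; m=(abs(w[...,2]-.058)<.004).astype(np.uint8); 
r=cv2.minAreaRect(cv2.findNonZero(m)+np.array([260,180],dtype=np.int32)); b=cv2.boxPoints(r); print([np.round(ray("top",*q,.058),3) for q in b])
print(phi(), go([.481,.316,.15],100), go([.481,.316,.0113],100))
```

```text
cell [191.76 290.37] 244 [191.97 290.39] 10.6 [0.4798 0.3163 0.044 ] [0.4798 0.3158 0.044 ]
barrel [351.1  228.08] 77 [351.36 228.21] 6.4 [ 0.6189 -0.06    0.107 ] [ 0.6186 -0.0605  0.107 ]
flange [349.92 232.  ] 312 [351.17 233.13] 22.5 [ 0.6169 -0.0596  0.07  ] [ 0.6141 -0.0625  0.07  ]
[array([0.56 , 0.141, 0.058]), array([0.725, 0.111, 0.058]), array([ 0.672, -0.146,  0.058]), array([ 0.51 , -0.111,  0.058])]
16.032543920129633 (array([ 54.95, -69.54,   8.17]), np.float64(-84.0)) (array([ 54.95, -69.52,  22.04]), np.float64(-84.0))
```

Careful with the scale: shifts go in shares of 100 cm and turns go in shares of 4 rad. That gives: -57 cm / 100 = -0.57, -50 cm / 100 = -0.5, -50 degrees / 229.1831 = -0.2182.

Request:
arm_command(plan=[[[0.1, -0.14, 0.02, 0, 0, -0.0436, 1], [0.2, -0.28, 0.02, 0, 0, -0.0873, 1], [0.3, -0.4, 0.02, 0, 0, -0.1309, 1], [0.36, -0.5, 0.02, 0, 0, -0.1745, 1], [0.42, -0.57, 0.02, 0, 0, -0.2182, 1]]], squeeze=60)

```text
time: 0.72
ee_pos: [0.2522, -0.2097, 0.2173]
tcp_rot: [2.63, 1.718, 0.0]
force: [1.9, 0.8, 0.1]
finger_gap: 0.0853
grasp_force: 0.0
```

Run:
```python
from h import *
s=env.read_state();print(s["joint_positions"],s["ee_pos"],phi(),go([.4798,.316,.15],100))
```

```text
[-9.18018186e-01 -8.31515705e-02 -6.18698933e-01  1.03508403e+00
  2.11203994e-04  1.06632110e+00] [ 0.25220513 -0.20972026  0.21726379] 66.30573553497811 (array([57.29, -0.29,  6.73]), np.float64(-33.7))
```

To row units: 56 cm / 100 = 0.56, 6 cm / 100 = 0.06, -34 degrees / 229.1831 = -0.1484.

Request:
arm_command(plan=[[[0.56, 0, 0.06, 0, 0, -0.0436, 1], [0.56, 0, 0.06, 0, 0, -0.0873, 1], [0.56, 0, 0.06, 0, 0, -0.1309, 1], [0.56, 0, 0.06, 0, 0, -0.1484, 1], [0.56, 0, 0.06, 0, 0, -0.1484, 1]]])

```text
time: 1.35
ee_pos: [0.3783, 0.0731, 0.1842]
tcp_rot: [2.017, 2.408, 0.0]
force: [0.4, -1.7, -0.2]
finger_gap: 0.0857
grasp_force: 0.0
```

Request:
arm_command(plan=[[[0, 0, 0, 0, 0, 0, 1], [0, 0, 0, 0, 0, 0, 1]]])

```text
time: 1.6
ee_pos: [0.3773, 0.071, 0.184]
tcp_rot: [-2.017, -2.408, 0.002]
force: [0.6, -0.1, -1.1]
finger_gap: 0.0852
grasp_force: 0.0
```

Run:
```python
from h import *
s=env.read_state();print(s["joint_positions"],s["ee_pos"],phi(),go([.4798,.316,.08],100))
```

```text
[-4.72301250e-03  6.08151260e-02 -5.70840491e-01  9.40313141e-01
 -3.35703672e-04  1.38965728e+00] [0.3772703  0.07101018 0.18400927] 100.10790973609268 (array([22.32, 14.41, 10.38]), np.float64(0.1))
```

To row units: 22.3 cm / 100 = 0.223, 14.4 cm / 100 = 0.144.

Request:
arm_command(plan=[[[0.223, 0.144, 0.03, 0, 0, 0, 1], [0.223, 0.144, 0.03, 0, 0, 0, 1], [0.223, 0.144, 0.03, 0, 0, 0, 1], [0.223, 0.144, 0.03, 0, 0, 0, 1], [0.223, 0.144, 0.03, 0, 0, 0, 1]]])

```text
time: 2.22
ee_pos: [0.4823, 0.3162, 0.1536]
tcp_rot: [-2.02, -2.406, 0.0]
force: [-0.5, 0.1, 0.0]
finger_gap: 0.0854
grasp_force: 0.0
```

To row units: 7 cm / 100 = 0.07, 6 cm / 100 = 0.06.

Request:
arm_command(plan=[[[0, 0, 0.06, 0, 0, 0, 1], [0, 0, 0.07, 0, 0, 0, 1], [0, 0, 0.07, 0, 0, 0, 1]]])

```text
time: 2.6
ee_pos: [0.4809, 0.314, 0.0849]
tcp_rot: [-2.021, -2.405, 0.002]
force: [0.5, 0.4, 0.5]
finger_gap: 0.0855
grasp_force: 0.0
```

Run:
```python
from h import *
s=env.read_state();print(s["joint_positions"],s["ee_pos"],phi(),go([.4798,.316,.0115],100))
a,d=env.capture("top"); cv2.imwrite("pics/g.png",cv2.resize(a[240:350,120:280],(800,550)))
```

```text
[ 4.51311910e-01  5.02642460e-01 -2.39274588e-01  8.30106254e-01
 -1.25984094e-04  1.84911233e+00] [0.4808796  0.31403573 0.08485931] 99.91195496452904 (array([ 0.22, -0.06,  7.34]), np.float64(-0.1))
```

View pics/g.png

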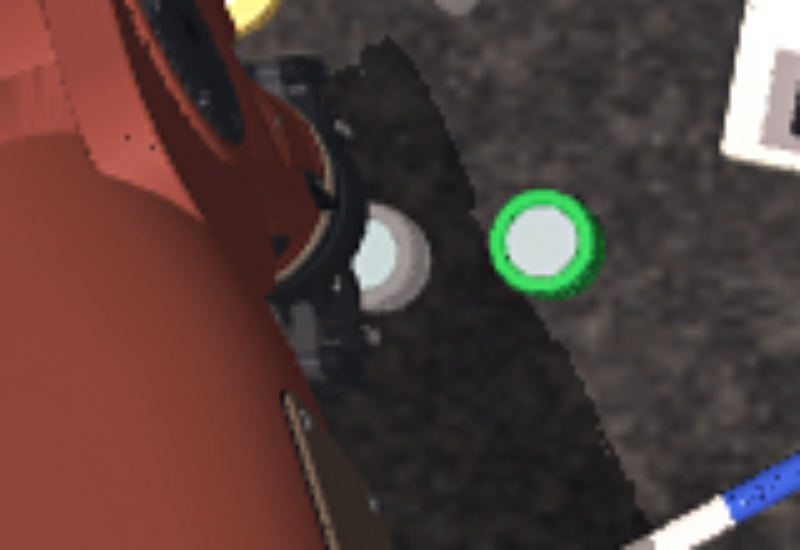

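The open gripper is over the collar (crop about (385,258)), with its fingers on either side and the green one (545,243) clear. I'll descend and grip.

To row units: 7.3 cm / 100 = 0.073, 7 cm / 100 = 0.07.

Request:
arm_command(plan=[[[0.002, 0, 0.04, 0, 0, 0, 1], [0.002, 0, 0.07, 0, 0, 0, 1], [0.002, 0, 0.073, 0, 0, 0, 1], [0.002, 0, 0.073, 0, 0, 0, 1]]])

```text
time: 3.15
ee_pos: [0.4817, 0.3179, 0.0132]
tcp_rot: [2.019, 2.406, 0.003]
force: [-0.3, -0.0, -0.1]
finger_gap: 0.0855
grasp_force: 0.0
```

Request:
arm_command(plan=[[[0, 0, 0, 0, 0, 0, 0.3], [0, 0, 0, 0, 0, 0, 0.3], [0, 0, 0, 0, 0, 0, 0.3], [0, 0, 0, 0, 0, 0, 0.3], [0, 0, 0, 0, 0, 0, 0.3]]], squeeze=60)

```text
time: 3.78
ee_pos: [0.4811, 0.3179, 0.0126]
tcp_rot: [2.018, 2.407, 0.002]
force: [-1.1, -1.6, 9.1]
finger_gap: 0.0489
grasp_force: 61.5
```

Request:
arm_command(plan=[[[0, 0, 0, 0, 0, 0, 0.3], [0, 0, 0, 0, 0, 0, 0.3], [0, 0, 0, 0, 0, 0, 0.3]]])

```text
time: 4.15
ee_pos: [0.4811, 0.3179, 0.0126]
tcp_rot: [2.018, 2.407, 0.002]
force: [-1.5, -1.1, 9.0]
finger_gap: 0.0489
grasp_force: 61.5
```

To row units: -15.5 cm / 100 = -0.155, -11 cm / 100 = -0.11.

Request:
arm_command(plan=[[[0, 0, -0.05, 0, 0, 0, 0.3], [0, 0, -0.11, 0, 0, 0, 0.3], [0, 0, -0.155, 0, 0, 0, 0.3], [0, 0, -0.155, 0, 0, 0, 0.3]]])

```text
time: 4.65
ee_pos: [0.4826, 0.3188, 0.1704]
tcp_rot: [2.017, 2.405, 0.01]
force: [-0.4, 0.9, -0.9]
finger_gap: 0.0489
grasp_force: 62.9
```

Run:
```python
from h import *
s=env.read_state();print(s["ee_pos"],s["finger_gap"],s["force"],phi(),go([.6187,-.0585,.16],100))
```

```text
[0.48262814 0.31875306 0.17043605] 0.04886577633460471 [-0.37285721  0.88228191 -0.87766811] 100.0395063420596 (array([-39.52,   6.82,   1.01]), np.float64(0.0))
```

To row units: -30 cm / 100 = -0.3, -24 cm / 100 = -0.24.

Request:
arm_command(plan=[[[-0.06, 0.01, 0, 0, 0, 0, 0.3], [-0.12, 0.02, 0, 0, 0, 0, 0.3], [-0.18, 0.03, 0, 0, 0, 0, 0.3], [-0.24, 0.04, 0, 0, 0, 0, 0.3], [-0.3, 0.05, 0, 0, 0, 0, 0.3]]])

```text
time: 5.28
ee_pos: [0.5817, 0.029, 0.1653]
tcp_rot: [-2.018, -2.406, 0.001]
force: [-0.1, 0.2, -2.2]
finger_gap: 0.0487
grasp_force: 62.8
```

To row units: -9.5 cm / 100 = -0.095, -6 cm / 100 = -0.06.

Request:
arm_command(plan=[[[-0.06, 0.01, 0, 0, 0, 0, 0.3], [-0.095, 0.018, 0, 0, 0, 0, 0.3], [-0.095, 0.018, 0, 0, 0, 0, 0.3], [-0.095, 0.018, 0, 0, 0, 0, 0.3]]])

```text
time: 5.78
ee_pos: [0.6153, -0.0589, 0.1653]
tcp_rot: [-2.018, -2.406, 0.001]
force: [0.3, 0.3, -0.2]
finger_gap: 0.0486
grasp_force: 62.8
```

Run:
```python
from h import *
s=env.read_state();print(s["joint_positions"],s["ee_pos"],s["force"],phi(),go([.6187,-.0585,.16],100))
for n,b in(("scene",(200,200,400,300)),("top",(300,180,400,255))):
    a,d=env.capture(n); np.save(n+"1.npy",d); cv2.imwrite(f"pics/{n}1full.png",a); cv2.imwrite(f"pics/{n}1.png",cv2.resize(a[b[1]:b[3],b[0]:b[2]],(600,300 if n=="scene" else 450)))
cv2.imwrite("pics/m1.png",np.vstack([cv2.resize(cv2.imread("pics/scene1.png"),(600,300)),cv2.resize(cv2.imread("pics/top1.png"),(600,300))]))
```

```text
[-2.13877549e-01  5.09067906e-01  3.55955883e-03  1.06725658e+00
  3.25122593e-04  1.18188267e+00] [ 0.61534652 -0.05894544  0.16532269] [ 0.33661754  0.33257301 -0.22343585] 100.02876114300814 (array([-0.02,  0.34,  0.53]), np.float64(0.0))
```

View pics/m1.png

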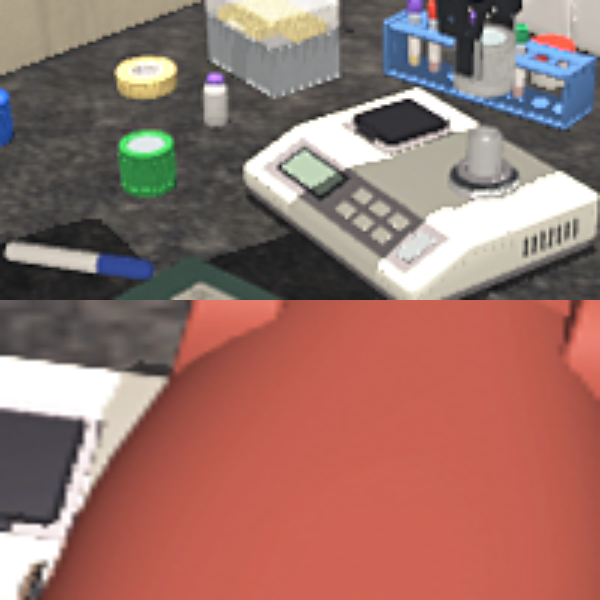

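The scene crop shows the collar held level above the barrel, at scene pixels about (362,220) and (362,250). I'll compare the two axes by circle-fitting the depth points.

```bash
cat > fit.py <<'E'
from h import *
from scipy.optimize import least_squares
a=cv2.imread("pics/scene1full.png").astype(int);P=cloud("scene",np.load("scene1.npy"));P[...,2]+=0
s=env.read_state();print("tcp",s["ee_pos"])
g=(a.max(2)>85)&(a.max(2)-a.min(2)<40)
def f(zl,zh,r,n):
    m=g&(P[...,2]>zl)&(P[...,2]<zh)&(np.hypot(P[...,0]-.617,P[...,1]+.06)<.035); q=P[m][:,:2]
    o=least_squares(lambda c:np.hypot(*(q-c).T)-r,[.62,-.06],loss="soft_l1",f_scale=.001).x
    e=np.hypot(*(q-o).T)-r; v,u=np.nonzero(m); print(n,m.sum(),np.round(o,4),"rms",np.round(e.std(),4),"px",u.min(),u.max(),v.min(),v.max())
f(.082,.100,.015,"barrel"); f(.158,.188,.025,"cell")
f(.06,.11,.015,"b?"); f(.14,.21,.025,"c?")
# top/bottom heights of held cell
m=g&(P[...,2]>.12)&(P[...,2]<.22)&(np.hypot(P[...,0]-.617,P[...,1]+.06)<.03); print(np.percentile(P[m][:,2],[1,5,50,95,99]).round(4))
E
python3 fit.py
```

```text
tcp [ 0.61555615 -0.05830601  0.1659084 ]
barrel 76 [ 0.6179 -0.0593] rms 0.0025 px 356 367 244 255
cell 163 [ 0.6134 -0.0571] rms 0.003 px 351 371 211 229
b? 325 [ 0.6159 -0.0617] rms 0.0069 px 349 372 242 266
c? 346 [ 0.613  -0.0565] rms 0.005 px 351 373 203 232
[0.1517 0.1535 0.1789 0.1954 0.2006]
```

To row units: 4.3 cm / 100 = 0.043, 0.36 cm / 100 = 0.0036.

Request:
arm_command(plan=[[[-0.001, 0.0036, 0, 0, 0, 0, 0.3], [-0.001, 0.0036, 0.025, 0, 0, 0, 0.3], [-0.001, 0.0036, 0.04, 0, 0, 0, 0.3], [-0.001, 0.0036, 0.043, 0, 0, 0, 0.3], [-0.001, 0.0036, 0.043, 0, 0, 0, 0.3]]])

```text
time: 6.5
ee_pos: [0.6201, -0.0598, 0.1236]
tcp_rot: [2.018, 2.407, 0.0]
force: [0.0, -1.0, -0.2]
finger_gap: 0.049
grasp_force: 62.8
```

To row units: 0.6 cm / 100 = 0.006, 0.3 cm / 100 = 0.003.

Request:
arm_command(plan=[[[0, 0, 0.003, 0, 0, 0, 0.3], [0, 0, 0.006, 0, 0, 0, 0.3], [0, 0, 0.006, 0, 0, 0, 0.3]]])

```text
time: 6.88
ee_pos: [0.6198, -0.0599, 0.1172]
tcp_rot: [-2.019, -2.407, 0.0]
force: [-0.2, -0.2, -0.4]
finger_gap: 0.0488
grasp_force: 62.8
```

To row units: 0.4 cm / 100 = 0.004, 0.2 cm / 100 = 0.002.

Request:
arm_command(plan=[[[0, 0, 0.002, 0, 0, 0, 0.3], [0, 0, 0.004, 0, 0, 0, 0.3], [0, 0, 0.004, 0, 0, 0, 0.3]]])

```text
time: 7.25
ee_pos: [0.6194, -0.06, 0.113]
tcp_rot: [-2.018, -2.406, 0.001]
force: [-2.4, -1.2, -1.3]
finger_gap: 0.0483
grasp_force: 62.8
```

To row units: 0.4 cm / 100 = 0.004, 0.2 cm / 100 = 0.002.

Request:
arm_command(plan=[[[0, 0, 0.002, 0, 0, 0, 0.3], [0, 0, 0.004, 0, 0, 0, 0.3], [0, 0, 0.004, 0, 0, 0, 0.3]]])

```text
time: 7.62
ee_pos: [0.6194, -0.06, 0.1088]
tcp_rot: [-2.018, -2.406, 0.001]
force: [-4.3, -2.1, -1.6]
finger_gap: 0.0486
grasp_force: 62.8
```

To row units: 1.2 cm / 100 = 0.012, -0.02 cm / 100 = -0.0002.

Request:
arm_command(plan=[[[-0.0002, -0.0007, 0, 0, 0, 0, 0.3], [-0.0002, -0.0007, 0.005, 0, 0, 0, 0.3], [-0.0002, -0.0007, 0.01, 0, 0, 0, 0.3], [-0.0002, -0.0007, 0.012, 0, 0, 0, 0.3], [-0.0002, -0.0007, 0.012, 0, 0, 0, 0.3]]])

```text
time: 8.25
ee_pos: [0.6193, -0.0601, 0.097]
tcp_rot: [-2.019, -2.407, -0.0]
force: [-2.5, -0.2, -2.7]
finger_gap: 0.0489
grasp_force: 62.7
```

To row units: 0.3 cm / 100 = 0.003, 0.2 cm / 100 = 0.002.

Request:
arm_command(plan=[[[0, 0, 0.001, 0, 0, 0, 0.3], [0, 0, 0.002, 0, 0, 0, 0.3], [0, 0, 0.003, 0, 0, 0, 0.3], [0, 0, 0.003, 0, 0, 0, 0.3]]])

```text
time: 8.75
ee_pos: [0.6193, -0.0602, 0.0942]
tcp_rot: [2.019, 2.407, 0.0]
force: [-1.9, 0.4, -1.8]
finger_gap: 0.0487
grasp_force: 62.8
```

To row units: 0.2 cm / 100 = 0.002, 0.1 cm / 100 = 0.001.

Request:
arm_command(plan=[[[0, 0, 0.001, 0, 0, 0, 0.3], [0, 0, 0.002, 0, 0, 0, 0.3], [0, 0, 0.002, 0, 0, 0, 0.3]]])

```text
time: 9.12
ee_pos: [0.6194, -0.0603, 0.0925]
tcp_rot: [2.019, 2.407, 0.0]
force: [-4.5, -1.2, 3.7]
finger_gap: 0.0486
grasp_force: 63.5
```

To row units: 0.1 cm / 100 = 0.001.

Request:
arm_command(plan=[[[0, 0, 0.001, 0, 0, 0, 0.3], [0, 0, 0.001, 0, 0, 0, 0.3]]])

```text
time: 9.38
ee_pos: [0.6193, -0.0603, 0.0918]
tcp_rot: [2.018, 2.407, 0.0]
force: [-5.0, -1.0, 6.3]
finger_gap: 0.0491
grasp_force: 63.9
```

To row units: 0.1 cm / 100 = 0.001, -0.06 cm / 100 = -0.0006, -20 degrees / 229.1831 = -0.0873.

Request:
arm_command(plan=[[[0, -0.0006, 0.001, 0, 0, -0.0218, 0.3], [0, -0.0006, 0.001, 0, 0, -0.0436, 0.3], [0, -0.0006, 0.001, 0, 0, -0.0654, 0.3], [0, -0.0006, 0.001, 0, 0, -0.0873, 0.3]]])

```text
time: 9.88
ee_pos: [0.6189, -0.0601, 0.0901]
tcp_rot: [1.566, 2.723, 0.001]
force: [-4.0, 0.4, 0.6]
finger_gap: 0.0488
grasp_force: 62.9
```

```bash
python3 -c "
from h import *
s=env.read_state();print(s['ee_pos'],s['force'],s['moment'],phi())"
```

```text
[ 0.61893693 -0.06007879  0.09009299] [-3.98502322  0.3950654   0.55815029] [ 0.18729726  0.67821875 -0.09519176] 120.20126396528521
```

To row units: 0.2 cm / 100 = 0.002, 0.1 cm / 100 = 0.001.

Request:
arm_command(plan=[[[0, 0, 0.001, 0, 0, 0, 0.3], [0, 0, 0.002, 0, 0, 0, 0.3], [0, 0, 0.002, 0, 0, 0, 0.3]]])

```text
time: 10.25
ee_pos: [0.6188, -0.0603, 0.0881]
tcp_rot: [1.571, 2.72, 0.0]
force: [0.1, 0.6, -1.9]
finger_gap: 0.0484
grasp_force: 62.9
```

The collar came free and dropped below the pin stop, so the keyways have engaged. I'll go on down to the ring.

To row units: 0.3 cm / 100 = 0.003, 0.2 cm / 100 = 0.002.

Request:
arm_command(plan=[[[0, 0, 0.001, 0, 0, 0, 0.3], [0, 0, 0.002, 0, 0, 0, 0.3], [0, 0, 0.003, 0, 0, 0, 0.3], [0, 0, 0.003, 0, 0, 0, 0.3]]])

```text
time: 10.75
ee_pos: [0.6188, -0.0603, 0.0854]
tcp_rot: [1.57, 2.721, 0.0]
force: [-2.4, 0.4, 2.5]
finger_gap: 0.0486
grasp_force: 63.2
```

To row units: 0.3 cm / 100 = 0.003, 0.2 cm / 100 = 0.002.

Request:
arm_command(plan=[[[0, 0, 0.001, 0, 0, 0, 0.3], [0, 0, 0.002, 0, 0, 0, 0.3], [0, 0, 0.003, 0, 0, 0, 0.3], [0, 0, 0.003, 0, 0, 0, 0.3]]])

```text
time: 11.25
ee_pos: [0.6188, -0.0603, 0.0823]
tcp_rot: [1.57, 2.721, 0.0]
force: [-3.0, 0.3, 4.5]
finger_gap: 0.0489
grasp_force: 63.4
```

To row units: 0.3 cm / 100 = 0.003, 0.2 cm / 100 = 0.002.

Request:
arm_command(plan=[[[0, 0, 0.001, 0, 0, 0, 0.3], [0, 0, 0.002, 0, 0, 0, 0.3], [0, 0, 0.003, 0, 0, 0, 0.3], [0, 0, 0.003, 0, 0, 0, 0.3]]])

```text
time: 11.75
ee_pos: [0.6189, -0.0603, 0.0816]
tcp_rot: [1.569, 2.72, 0.0]
force: [-10.1, 2.0, 26.0]
finger_gap: 0.0483
grasp_force: 66.0
```

To row units: 0.2 cm / 100 = 0.002, 0.1 cm / 100 = 0.001.

Request:
arm_command(plan=[[[0, 0, 0.001, 0, 0, 0, 0.3], [0, 0, 0.002, 0, 0, 0, 0.3], [0, 0, 0.002, 0, 0, 0, 0.3]]])

```text
time: 12.12
ee_pos: [0.6189, -0.0603, 0.0815]
tcp_rot: [1.569, 2.719, 0.001]
force: [-17.5, 3.5, 44.5]
finger_gap: 0.0486
grasp_force: 68.1
```

To row units: -0.2 cm / 100 = -0.002.

Request:
arm_command(plan=[[[0, 0, -0.002, 0, 0, 0, 0.3], [0, 0, -0.002, 0, 0, 0, 0.3], [0, 0, -0.002, 0, 0, 0, 0.3]]])

```text
time: 12.5
ee_pos: [0.6189, -0.0603, 0.0816]
tcp_rot: [1.569, 2.72, 0.001]
force: [-9.3, 1.4, 24.8]
finger_gap: 0.0486
grasp_force: 65.9
```

Run:
```python
from h import *
a,d=env.capture("scene"); cv2.imwrite("pics/fin.png",cv2.resize(a[200:290,300:420],(800,600)))
P=cloud("scene",d); g=(a.max(2)>85)&(a.max(2).astype(int)-a.min(2)<40)&(np.hypot(P[...,0]-.618,P[...,1]+.06)<.03)
print(np.percentile(P[g][:,2],[50,90,95,99]).round(4)); s=env.read_state();print(s["ee_pos"],s["force"],s["moment"],s["joint_positions"])
```

```text
[0.0872 0.1143 0.2571 0.2611]
[ 0.61886833 -0.06036208  0.08158024] [-10.11416502   1.0575742   25.75159539] [0.37948036 2.05972964 0.01009927] [-2.14661510e-01  5.83559217e-01 -1.03775185e-01  8.81964792e-01
 -1.46225375e-04  8.31917892e-01]
```

View pics/fin.png

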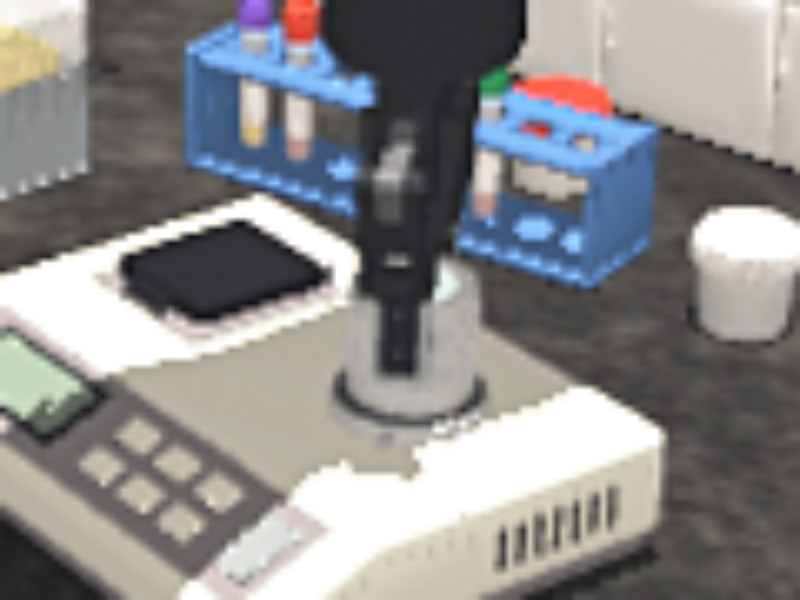

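The collar (crop (415,340)) sits right down on the flange with its top at about 0.114 m. It is still gripped and held with about 25 N against the hard stop.

```bash
python3 -c "
from cell import env
print(env.finish_job())"
```

```text
the job is handed in; nothing more can be done
None
```

The filter cell is on the mount with its keyways over the pins. I handed the job in at about 12.6 s with the cell still gripped and pushed against the hard stop at about 25 N, and no verdict came back.

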